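Set the cable tester's range lever to the third click

TASK

On the cable-resistance tester, push the black range lever back to its home end (the end of the slot beside the two brass binding posts), then push it gently out again, counting the clicks, and leave it resting in the third click. It must never run past the third click. Only push with the fingertips or the outside of the fingers: do not lift, carry or shift any of the loose things around it.

Things in the scene. Friction and masses are not known exactly. Their poses are not given: they have to be found in the camera images.
- case: the tester, a white flat instrument 220 (x) x 300 (y) x 80 mm high, fixed to the bench. Origin: centre of its underside; x away from the robot, y along the lever's slot, z up. Slot on the level top face (z = 80) at x = -35, from y = -60 to +60; the panel from x = -110 to +20 is clear over its full width but for the lever
- lever_home (a point): point fixed to the case: on the top face, mid slot, under the lever's centre when home (case x -35, y -50, z 80); its y axis is the direction in which the lever slides out. Six black ticks 20 mm apart beside the slot, on the side nearer the robot, mark home (longest tick) and clicks 1 to 5
- lever_top (a point): middle of the top of the range lever, an upright black tab with grey ribs, 14 mm thick along the slide, 32 mm wide across it, its top 38 mm above the panel (118 mm above the bench), its lower edge 4 mm above the panel
- range_lever (a joint): lever position in m along the slot: 0 = home, at the end stop, growing along case +y. A sprung ball notches it every 0.020: clicks 1 to 5 at 0.020 to 0.100; third click = 0.060. About 7 N starts it out of a notch; resistance falls to nothing at the crest midway, then the spring snaps it into the next notch, where it stays when let go. Starts at or between clicks 1 and 2
- posts (a point): point fixed to the case, midway between two brass binding posts at the home end of the far part of the panel, on the panel (case x 65, y -115, z 80). The posts are 22 mm high, 22 mm thick, 40 mm apart. A grey read-out hood, 28 mm above the panel, stands between x 55 and 101, y -65 and +65
- cable_cut: loose cutting of black cable with a copper core, upright cylinder 26 mm diameter, 38 mm high, standing on the far part of the tester's panel at the end away from home; origin: centre of its underside. To be left alone
- ref_weight: loose steel reference weight with a knob top, 38 mm diameter, 56 mm high, standing on the bench beside the case at the end away from home; origin: centre of its underside. To be left alone
- bin: loose empty blue plastic bin 200 x 140 x 75 mm high on the bench beside the case at the home end; origin: centre of its underside. To be left alone
- driver: loose screwdriver lying on the bench, beyond the weight. To be left alone

How it is judged:
On the way, in this order (a step that is already met when the one before it is completed fails the run):
1. the lever is back in its home notch (value of joint range_lever below 0.004 m), for 0.2 s.
2. the lever is in the third click (value of joint range_lever between 0.056 and 0.064 m), for 0.2 s.
At the end, for the whole second after the job is handed in: the lever rests in the third click from home (within 4 mm of it), still and let go (all of step 2 and velocity of joint range_lever between -0.01 and 0.01 m/s); the robot touches nothing.
It fails at once if the lever ran past the third click (more than half a notch beyond it) (value of joint range_lever above 0.07 m).
It fails at once if the lever was pushed roughly (over 30 N) (contact force between the fingers and range_lever above 30 N).
It fails at once if a loose thing was lifted or shifted by more than 15 mm (distance of any of cable_cut, ref_weight, bin, driver from where it was at the start of the episode above 0.015 m).
It also fails if it takes over 54 s, if anything falls off the work surface, if the arm or the gripper's body presses on something with over 40 N, if the wrist force passes 120 N, or if a joint passes its speed limit or range.

ROBOT

A 7-joint arm with a two-finger parallel gripper is mounted at the origin on the work surface. World frame = base frame: x ahead of the robot, y to its left, z up, the work surface at z = 0. Lengths are in m, angles in rad, forces in N, time in s.
With the tool pointing down it reaches from about 0.4 to 0.85 m from the base axis. Payload 4.5 kg.
Tool frame: the origin (TCP) lies at the very end of the fingers, on their centre line; the grasp point (between the pads) lies 19 mm behind it (r.grip_point_offset is the distance from the TCP to the grasp point, in m); z points along the fingers, y is the line along which they close (so a half turn about z gives the same grasp; the last joint's range is limited). The gripper opens to 88 mm and grips with 3 to 60 N. Pads are 18 mm wide; open, the fingers measure 123 mm over their backs; the gripper's body (75 mm by 187 mm) begins 45 mm behind the grasp point.
Start: joints at [-1.183, 0.689, -0.195, 1.565, 0.157, 0.902, -0.215], TCP at [0.217, 0.586, 0.239] pointing down, gripper open.
Joint ranges: [-3.01, 3.01], [-0.46, 2.08], [-1.47, 1.51], [0.13, 2.56], [-1, 4.14], [0.04, 2.09], [-2.66, 2.66]. Speed limits (rad/s): [2.57, 2.57, 3.14, 3.14, 3.14, 3.14, 3.14].

INTERFACE

Orientations are given as a unit quaternion [x, y, z, w].
In Python, from plant import r gives the robot as it stands.
- The arm moves only by the tool carry_out, never from a script. Its argument "rows" is a list of rows, each a list of 3 entries, a list of its own where there are three numbers: the shift along the tool's x, y, z in cm, then the turn, a rotation vector about the tool's x, y, z in degrees, then the closure, from 0 (fully open) to 1 (shut). A call has 1 to 12 rows; each row is the pose to reach, as a shift and turn from the pose commanded when the call began, along the tool's axes at that moment; what a row does not reach only later rows make up. A row lasts 1/10 s, in which the tool goes at most 50 mm and 8.59 degrees, less where a joint would pass 70% of its speed; a pose out of reach is approached as far as the arm can. A call with a gripper value outside its range is refused whole. The fingers move at their own pace and stop on an object; "newtons" is the grip in N (left out, the last holds). Time passes only in rows, so rows that repeat a pose let the fingers close. It gives the time, the measured TCP pose, the force, the opening and the grip force at its end, in the units of the state.
- r.get_state(): the state, without advancing time (a new reading comes with each control period).
- r.snapshot(name): name is "scene" or "side" or "wrist"; returns a dict with "image" (400x640x3 uint8, red, green, blue), "fx", "fy", "cx", "cy" (pixels), "pose" (4x4, takes a point from camera to world coordinates). Camera axes: x right, y up, looking along -z (the intrinsics and any distortion apply to the point x, -y, -z); pixel columns grow to the right and rows downward; lengths in m; the calibration is good to about 2 mm. A picture is of the moment at which its call begins. There is no depth.
- r.finish_job(): hands the job in; it is judged then, once.
The state is a dict: "clock": time; "q": joint angles; "qd": joint speeds; "joint_torque": joint torques, N m; "tool_pos": TCP position; "eef_rot": TCP orientation; "contact_force": force on the tool from outside, world axes, zero at the start; "moment": the same for the moment, N m; "opening": opening from 0.0 (shut) to 1.0 (fully open); "finger_force": force on a finger pad.
Only numpy, scipy, OpenCV 4.12 (cv2) and the standard library are available. Lean on these libraries where they do the work, as an engineer would, in place of code of your own. Each camera call takes 0.05 s, during which the arm holds its last target. There are 200 camera calls.

## Working session

There is one attempt and no reset: what is moved stays moved. The work goes in short steps, Python scripts to look and compute and a tool call to move; the robot and the scene stay as the last step left them, time stands still between calls to the robot, and variables do not carry over. Pictures are saved under pics/ and viewed, at most 10 in all, crops included, and the job is handed in when it is done.

Besides the shell and the picture viewer there is one more tool, called as name([rows], argument=value, ...), one row to a line, values as JSON. carry_out: Moves the arm, as the interface text tells. Its arguments: {"type":"object","properties":{"rows":{"type":"array"},"newtons":{"type":"number"}},"required":["rows"]}

```bash
mkdir -p pics; cat > h.py <<'E'
from plant import r
import numpy as np, cv2
def snap(n):
    s=r.snapshot(n); return s
def ray(s,u,v):
    d=np.array([(u-s['cx'])/s['fx'],-(v-s['cy'])/s['fy'],-1.]); P=np.array(s['pose'])
    return P[:3,3],P[:3,:3]@d
def onz(s,u,v,z):
    o,d=ray(s,u,v); return o+d*(z-o[2])/d[2]
def proj(s,p):
    P=np.array(s['pose']); c=P[:3,:3].T@(np.array(p)-P[:3,3])
    return s['cx']+s['fx']*c[0]/-c[2], s['cy']-s['fy']*c[1]/-c[2]
E
python3 - <<'E'
from h import *
import pickle
d={}
for n in ("scene","side","wrist"):
    s=snap(n); d[n]=s; cv2.imwrite(f"pics/{n}0.png",s['image'][:,:,::-1]); print(n,{k:np.round(v,3).tolist() if k=='pose' else v for k,v in s.items() if k!='image'})
pickle.dump(d,open('s0.pkl','wb'))
print(r.get_state())
E
```

```text
scene {'fx': 397.480487732053, 'fy': 397.480487732053, 'cx': 320.8890588565716, 'cy': 198.536926966093, 'pose': [[0.524, -0.466, 0.713, 1.214], [0.852, 0.294, -0.434, -0.316], [-0.008, 0.834, 0.551, 0.577], [0.0, 0.0, 0.0, 1.0]]}
side {'fx': 509.5554442704182, 'fy': 509.5554442704182, 'cx': 327.3402904062326, 'cy': 198.0141356099896, 'pose': [[-0.991, 0.059, -0.121, 0.482], [-0.134, -0.476, 0.869, 1.086], [-0.007, 0.878, 0.479, 0.697], [0.0, 0.0, 0.0, 1.0]]}
wrist {'fx': 276.4393111062751, 'fy': 276.4393111062751, 'cx': 318.8923810920297, 'cy': 195.25292093208446, 'pose': [[0.346, -0.894, -0.285, 0.142], [0.938, 0.329, 0.107, 0.614], [-0.002, -0.304, 0.953, 0.384], [0.0, 0.0, 0.0, 1.0]]}
{'clock': 0.15, 'q': array([-1.18319602,  0.68979195, -0.19455186,  1.56605819,  0.15729685,
        0.90251699, -0.21510453]), 'qd': array([-0.00142873, -0.00238491, -0.0007708 , -0.00384208,  0.00024384,
       -0.0011724 ,  0.00050439]), 'joint_torque': array([-1.40921860e-03, -5.27859628e+01, -1.26859032e+00, -1.53585720e+01,
       -5.25313534e-02,  3.88302404e-03,  1.11454885e-04]), 'tool_pos': array([0.21639966, 0.58584458, 0.23810702]), 'eef_rot': array([ 1.75943477e-01,  9.84400027e-01, -6.87351369e-04, -7.98383299e-05]), 'contact_force': array([ 0.20031357,  0.07362497, -0.95687971]), 'moment': array([-0.0104873 , -0.0095079 , -0.02543775]), 'finger_force': 0.0, 'opening': 1.0006560791549166}
```

View pics/scene0.png

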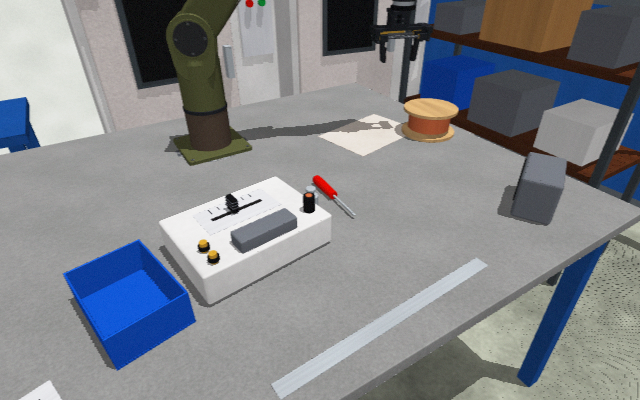

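View pics/side0.png

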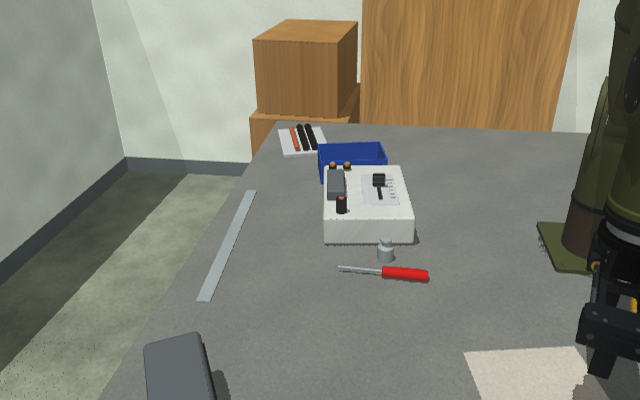

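The scene view shows the case with its top at about (160–330, 180–290), the posts at (203,245) and (213,257), and the lever at (232,203). The side view shows the lever at (379,182) and the cable cutting at (341,204). I'll enlarge both for exact pixels.

```bash
python3 - <<'E'
from h import *
import pickle
d=pickle.load(open('s0.pkl','rb'))
for n,(u0,v0,u1,v1) in dict(scene=(150,170,340,310),side=(310,150,430,240)).items():
    s=d[n]; im=s['image'][:,:,::-1]; k=4 if n=='scene' else 6
    c=cv2.resize(im[v0:v1,u0:u1],None,fx=k,fy=k,interpolation=cv2.INTER_CUBIC)
    for u in range(u0,u1,20): cv2.line(c,((u-u0)*k,0),((u-u0)*k,8),(0,0,255),1); cv2.putText(c,str(u),((u-u0)*k,20),0,.4,(0,0,255))
    for v in range(v0,v1,20): cv2.line(c,(0,(v-v0)*k),(8,(v-v0)*k),(0,0,255),1); cv2.putText(c,str(v),(10,(v-v0)*k+5),0,.4,(0,0,255))
    cv2.imwrite(f"pics/{n}_c.png",c)
    hsv=cv2.cvtColor(np.ascontiguousarray(im),cv2.COLOR_BGR2HSV)
    # brass posts
    m=cv2.inRange(hsv,(12,120,90),(30,255,255)); m[:v0]=0;m[v1:]=0;m[:,:u0]=0;m[:,u1:]=0
    print(n,'brass',[ (st.tolist(),np.round(ce,1).tolist()) for st,ce in list(zip(*cv2.connectedComponentsWithStats(m)[2:]))[1:] if st[4]>4])
    w=cv2.inRange(hsv,(0,0,205),(180,40,255)); w[:v0]=0;w[v1:]=0;w[:,:u0]=0;w[:,u1:]=0
    cs=max(cv2.findContours(w,cv2.RETR_EXTERNAL,cv2.CHAIN_APPROX_NONE)[0],key=cv2.contourArea)
    print(cv2.approxPolyDP(cv2.convexHull(cs),2.5,True)[:,0].tolist())
E
```

```text
scene brass [([199, 240, 9, 8, 59], [202.8, 243.4]), ([202, 251, 6, 2, 6], [204.5, 251.8]), ([208, 250, 10, 9, 64], [212.5, 254.2])]
[[330, 214], [204, 278], [159, 222], [272, 177], [277, 177]]
side brass [([330, 162, 5, 5, 21], [332.0, 164.0]), ([344, 162, 6, 5, 23], [346.6, 163.8])]
[[399, 167], [413, 218], [324, 218], [325, 176], [351, 166]]
```

View pics/scene_c.png

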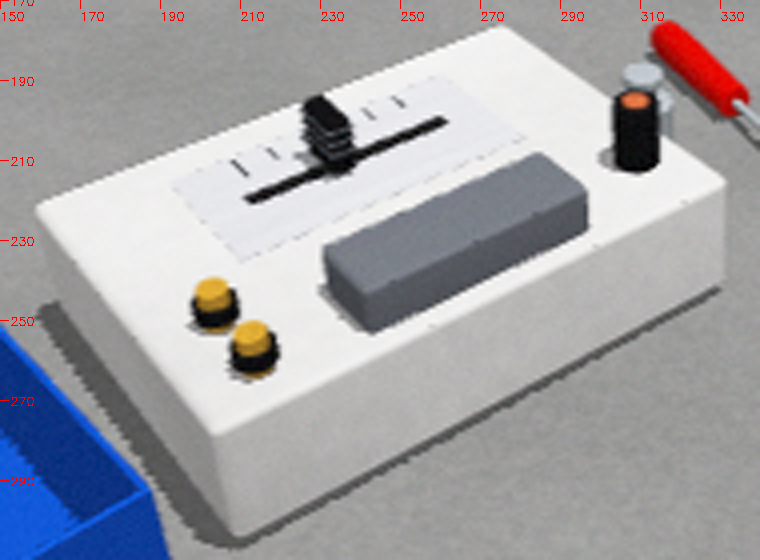

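View pics/side_c.png

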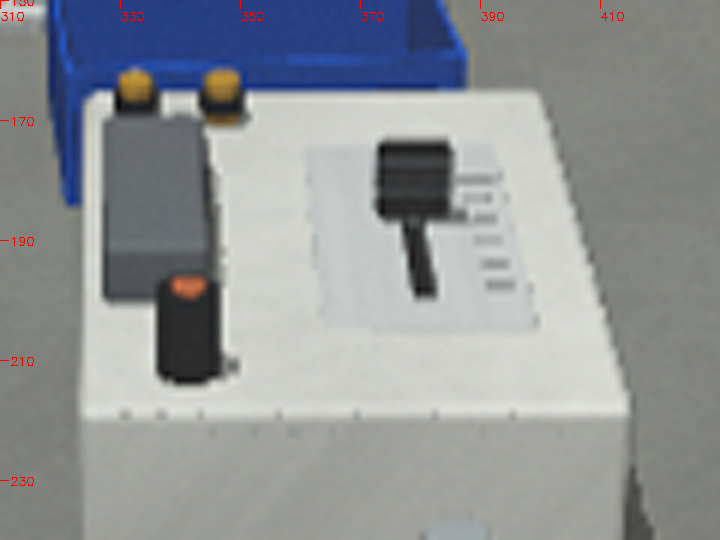

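The crops show: in the scene view, top corners at (159,222), (204,278), (331,214) and (275,176), slot ends at (212,220) and (261,200), and lever top centre at about (230,196). In the side view, the lever top-front edge is at (378,177).

```bash
cat >> h.py <<'E'
def fitcase(obs):
    # obs: list of (worldxy, casexy) -> R2,t (rigid)
    w=np.array([o[0] for o in obs]);c=np.array([o[1] for o in obs])
    wm,cm=w.mean(0),c.mean(0);U,S,V=np.linalg.svd((c-cm).T@(w-wm));R=(U@V).T
    return R,wm-R@cm,w-(c@R.T+wm-R@cm)
E
python3 - <<'E'
from h import *
import pickle
d=pickle.load(open('s0.pkl','rb'))
A={'scene':[((159,222),(-.11,-.15)),((204,278.5),(.11,-.15)),((331,214.5),(.11,.15)),((275,176),(-.11,.15)),((212,220),(-.035,-.06)),((261,200),(-.035,.06))],
'side':[((399.5,165.5),(-.11,-.15)),((414.5,218.5),(-.11,.15)),((323.5,218.5),(.11,.15)),((380.5,199),(-.035,.06))]}
allo=[]
for n,l in A.items():
    o=[(onz(d[n],*p,.08)[:2],c) for p,c in l]; allo+=o
    R,t,e=fitcase(o); print(n,'t',t.round(4),'yaw',np.degrees(np.arctan2(R[1,0],R[0,0])).round(2),(e*1e3).round(1).tolist())
R,t,e=fitcase(allo); yaw=np.arctan2(R[1,0],R[0,0]); print('all',t.round(4),np.degrees(yaw),(e*1e3).round(1).tolist())
pickle.dump((R,t),open('case.pkl','wb'))
for n,uv in (('scene',(229.5,196)),('side',(378.5,175))):
    w=onz(d[n],*uv,.118)[:2]; print('lever',n,w.round(4),(R.T@(w-t)*1e3).round(1))
for n,uv in (('scene',(308.5,194.5)),('side',(341,197.5))):
    w=onz(d[n],*uv,.118)[:2]; print('cut',n,(R.T@(w-t)*1e3).round(1))
w=onz(d['scene'],310,187,.056)[:2];print('weight',(R.T@(w-t)*1e3).round(1))
w=onz(d['side'],386,240,.056)[:2];print('weight',(R.T@(w-t)*1e3).round(1))
E
```

```text
scene t [ 0.5487 -0.0982] yaw 7.98 [[4.9, 3.8], [-0.9, 1.5], [-1.6, -4.5], [4.2, -2.9], [-4.3, 0.9], [-2.2, 1.3]]
side t [ 0.5478 -0.0939] yaw 7.45 [[1.7, 6.5], [2.4, 0.6], [-3.6, -1.6], [-0.4, -5.5]]
all [ 0.5484 -0.0964] 7.715819121787178 [[5.9, 1.6], [-0.1, 0.3], [-2.2, -5.8], [3.8, -5.3], [-3.7, -1.0], [-2.2, -0.7], [0.3, 9.5], [2.4, 3.7], [-3.5, 0.5], [-0.7, -2.8]]
lever scene [ 0.5079 -0.1136] [-42.5 -11.5]
lever side [ 0.5143 -0.1033] [-34.7  -2.3]
cut scene [ 60.9 120.7]
cut side [ 64.9 117.9]
weight [-40.8 202.4]
weight [-35.9 207.7]
```

The case is at about (0.548, −0.097) with yaw 7.7°. The lever sits at about 0.04 and the cable cutting and weight are where expected. I'll close the fingers and move above the out side of the lever.

carry_out([
  [[-5, -5, 0], [0, 0, -7], 1],
  [[-9, -9, 0], [0, 0, -14], 1],
  [[-13, -13, 0], [0, 0, -21], 1],
  [[-17, -17, 1], [0, 0, -28], 1],
  [[-21, -21, 2], [0, 0, -28], 1],
  [[-25, -25, 3], [0, 0, -28], 1],
  [[-29, -29.3, 4], [0, 0, -28], 1],
  [[-33, -33.5, 5], [0, 0, -28], 1],
  [[-37, -37.6, 6], [0, 0, -28], 1],
  [[-41, -41.7, 6], [0, 0, -28], 1],
  [[-45, -45.8, 6], [0, 0, -28], 1],
  [[-49.7, -50.6, 6], [0, 0, -28], 1],
], newtons=20)

```text
clock: 1.35
tool_pos: [0.4618, 0.041, 0.1825]
eef_rot: [-0.068, 0.998, 0.0, -0.0]
contact_force: [0.8, 0.7, -0.8]
opening: 0.002
finger_force: 0.0
```

```bash
cat >> h.py <<'E'
import pickle
from scipy.spatial.transform import Rotation as Ro
def where():
    R,t=pickle.load(open('case.pkl','rb')); s=r.get_state()
    T=Ro.from_quat(s['eef_rot']).as_matrix(); p=s['tool_pos']
    c=R.T@(p[:2]-t); f=R.T@s['contact_force'][:2]
    print('t',round(s['clock'],2),'case mm',(c*1e3).round(1),'z',round(p[2]*1e3,1),'f case',f.round(1),'fz',round(s['contact_force'][2],1),'tooly ang in case',np.degrees(np.arctan2(*(R.T@T[:2,1])[::-1])).round(1),'open',round(s['opening'],2),'q',s['q'].round(2))
    return R,t,T,p
def to(x,y,z):
    R,t,T,p=where(); w=np.append(R@np.array([x,y])/1e3+t,z/1e3)
    print('shift cm',(T.T@(w-p)*100).round(2), 'tilt',T[:,2].round(3))
E
python3 -c "
from h import *
to(-35,40,170)"
```

```text
t 1.35 case mm [-67.4 147.8] z 182.5 f case [0.9 0.5] fz -0.8 tooly ang in case 90.0 open 0.0 q [ 0.06  0.6  -0.38  2.09  0.43  0.53  1.06]
shift cm [ -3.24 -10.78   1.24] tilt [-0.  0. -1.]
```

carry_out([
  [[-1, -4, 0], [0, 0, 0], 1],
  [[-2, -8, 0.5], [0, 0, 0], 1],
  [[-3.2, -10.8, 1], [0, 0, 0], 1],
  [[-3.2, -10.8, 1.2], [0, 0, 0], 1],
  [[-3.2, -10.8, 1.2], [0, 0, 0], 1],
])

```text
clock: 1.85
tool_pos: [0.5072, -0.06, 0.1703]
eef_rot: [-0.067, 0.998, 0.0, -0.0]
contact_force: [0.1, 0.1, 0.5]
opening: 0.009
finger_force: 0.0
```

```bash
python3 -c "
from h import *
to(-35,40,94)
s=snap('wrist'); cv2.imwrite('pics/w1.png',s['image'][:,:,::-1])
R,t=pickle.load(open('case.pkl','rb'))
for p in ((-.035,-.06,.08),(-.035,.06,.08),(-.035,-.01,.118),(-.11,.15,.08)): print(p,np.round(proj(s,np.append(R@np.array(p[:2])+t,p[2])),1))
pickle.dump(s,open('w1.pkl','wb'))
"
```

```text
t 1.85 case mm [-35.9  41.6] z 170.3 f case [0.2 0.1] fz 0.5 tooly ang in case 89.9 open 0.01 q [ 0.28  0.67 -0.41  1.97  0.45  0.59  1.27]
shift cm [-0.1  -0.17  7.63] tilt [-0.001  0.001 -1.   ]
(-0.035, -0.06, 0.08) [205.7 200.1]
(-0.035, 0.06, 0.08) [338.6 199.9]
(-0.035, -0.01, 0.118) [251.3 215.7]
(-0.11, 0.15, 0.08) [450.1 113.2]
```

View pics/w1.png

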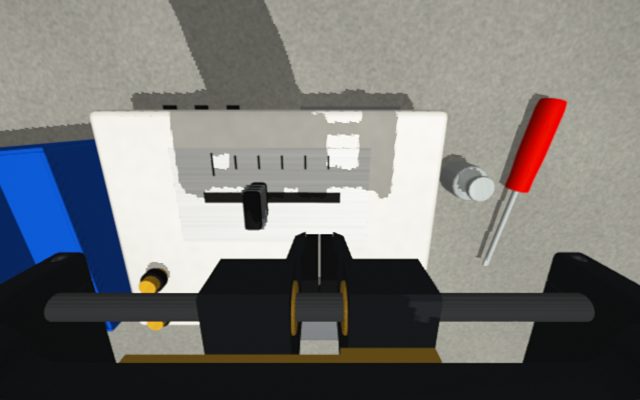

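The wrist view shows slot ends at (204,197) and (340,197), within 3 px of prediction. The lever top is at about (253,210), which is click 2, and the fingers at (318,245) are clear on its out side. Lowering.

carry_out([
  [[-0.1, -0.2, 3], [0, 0, 0], 1],
  [[-0.1, -0.2, 6], [0, 0, 0], 1],
  [[-0.1, -0.2, 7.6], [0, 0, 0], 1],
  [[-0.1, -0.2, 7.6], [0, 0, 0], 1],
  [[-0.1, -1.2, 7.6], [0, 0, 0], 1],
  [[-0.1, -1.7, 7.6], [0, 0, 0], 1],
  [[-0.1, -1.7, 7.6], [0, 0, 0], 1],
])

```text
clock: 2.6
tool_pos: [0.5115, -0.078, 0.0958]
eef_rot: [-0.066, 0.998, -0.001, 0.001]
contact_force: [-0.4, -0.2, -0.5]
opening: 0.007
finger_force: 0.0
```

```bash
python3 -c "
from h import *
to(-35,15,94)"
```

```text
t 2.6 case mm [-34.1  23.2] z 95.8 f case [-0.4 -0.2] fz -0.5 tooly ang in case 89.9 open 0.01 q [ 0.25  0.79 -0.31  2.    0.55  0.42  1.22]
shift cm [ 0.09 -0.82  0.18] tilt [ 0.002 -0.001 -1.   ]
```

carry_out([
  [[0, -0.2, 0.1], [0, 0, 0], 1],
  [[0, -0.4, 0.1], [0, 0, 0], 1],
  [[0, -0.6, 0.1], [0, 0, 0], 1],
  [[0, -0.8, 0.1], [0, 0, 0], 1],
  [[0, -1.0, 0.1], [0, 0, 0], 1],
  [[0, -1.1, 0.1], [0, 0, 0], 1],
  [[0, -1.1, 0.1], [0, 0, 0], 1],
])

```text
clock: 3.3
tool_pos: [0.5123, -0.0876, 0.0937]
eef_rot: [-0.067, 0.998, 0.0, -0.0]
contact_force: [-0.1, 0.5, -0.1]
opening: 0.009
finger_force: 0.0
```

```bash
python3 -c "
from h import *
where()"
```

```text
t 3.3 case mm [-34.6  13.6] z 93.7 f case [0.  0.5] fz -0.1 tooly ang in case 90.0 open 0.01 q [ 0.27  0.8  -0.31  1.99  0.56  0.43  1.24]
```

carry_out([
  [[0, -0.1, 0], [0, 0, 0], 1],
  [[0, -0.2, 0], [0, 0, 0], 1],
  [[0, -0.3, 0], [0, 0, 0], 1],
  [[0, -0.4, 0], [0, 0, 0], 1],
  [[0, -0.4, 0], [0, 0, 0], 1],
])

```text
clock: 3.8
tool_pos: [0.5127, -0.09, 0.0938]
eef_rot: [-0.068, 0.998, 0.001, -0.0]
contact_force: [-1.7, 4.3, 0.2]
opening: 0.006
finger_force: 2.3
```

carry_out([
  [[0, -0.1, 0], [0, 0, 0], 1],
  [[0, -0.2, 0], [0, 0, 0], 1],
  [[0, -0.3, 0], [0, 0, 0], 1],
  [[0, -0.3, 0], [0, 0, 0], 1],
])

```text
clock: 4.2
tool_pos: [0.513, -0.0915, 0.0938]
eef_rot: [-0.069, 0.998, 0.002, -0.0]
contact_force: [-2.8, 6.7, 1.9]
opening: 0.007
finger_force: 3.8
```

```bash
python3 -c "
from h import *
where()"
```

```text
t 4.2 case mm [-34.5   9.6] z 93.8 f case [-1.8  7. ] fz 1.9 tooly ang in case 90.2 open 0.01 q [ 0.28  0.8  -0.32  1.99  0.56  0.44  1.25]
```

carry_out([
  [[0, -0.1, 0], [0, 0, 0], 1],
  [[0, -0.2, 0], [0, 0, 0], 1],
  [[0, -0.3, 0], [0, 0, 0], 1],
  [[0, -0.4, 0], [0, 0, 0], 1],
  [[0, -0.5, 0], [0, 0, 0], 1],
  [[0, -0.6, 0], [0, 0, 0], 1],
])

```text
clock: 4.8
tool_pos: [0.5142, -0.1012, 0.0938]
eef_rot: [-0.067, 0.998, -0.001, 0.0]
contact_force: [-0.3, 0.7, 0.4]
opening: 0.005
finger_force: 0.3
```

carry_out([
  [[0, -0.1, 0], [0, 0, 0], 1],
  [[0, -0.2, 0], [0, 0, 0], 1],
  [[0, -0.3, 0], [0, 0, 0], 1],
  [[0, -0.4, 0], [0, 0, 0], 1],
  [[0, -0.5, 0], [0, 0, 0], 1],
  [[0, -0.6, 0], [0, 0, 0], 1],
])

```text
clock: 5.4
tool_pos: [0.5149, -0.1063, 0.0938]
eef_rot: [-0.067, 0.998, 0.0, 0.0]
contact_force: [1.0, -1.1, -0.3]
opening: 0.007
finger_force: 0.0
```

carry_out([
  [[0, -0.1, 0], [0, 0, 0], 1],
  [[0, -0.2, 0], [0, 0, 0], 1],
  [[0, -0.3, 0], [0, 0, 0], 1],
  [[0, -0.4, 0], [0, 0, 0], 1],
  [[0, -0.5, 0], [0, 0, 0], 1],
  [[0, -0.6, 0], [0, 0, 0], 1],
])

```text
clock: 6.0
tool_pos: [0.5155, -0.1101, 0.0938]
eef_rot: [-0.068, 0.998, 0.001, -0.0]
contact_force: [-1.7, 5.7, 2.3]
opening: 0.004
finger_force: 3.5
```

```bash
python3 -c "
from h import *
where()"
```

```text
t 6.0 case mm [-34.5  -9.2] z 93.8 f case [-1.   5.9] fz 2.3 tooly ang in case 90.1 open 0.0 q [ 0.32  0.81 -0.33  1.97  0.56  0.45  1.29]
```

The lever passed the crest into click 1. One more notch to home.

carry_out([
  [[0, -0.1, 0], [0, 0, 0], 1],
  [[0, -0.2, 0], [0, 0, 0], 1],
  [[0, -0.3, 0], [0, 0, 0], 1],
  [[0, -0.4, 0], [0, 0, 0], 1],
  [[0, -0.5, 0], [0, 0, 0], 1],
  [[0, -0.6, 0], [0, 0, 0], 1],
])

```text
clock: 6.6
tool_pos: [0.5163, -0.1163, 0.0938]
eef_rot: [-0.068, 0.998, 0.001, -0.0]
contact_force: [-1.2, 4.1, 1.8]
opening: 0.004
finger_force: 2.1
```

carry_out([
  [[0, -0.1, 0], [0, 0, 0], 1],
  [[0, -0.2, 0], [0, 0, 0], 1],
  [[0, -0.3, 0], [0, 0, 0], 1],
  [[0, -0.4, 0], [0, 0, 0], 1],
  [[0, -0.5, 0], [0, 0, 0], 1],
  [[0, -0.6, 0], [0, 0, 0], 1],
])

```text
clock: 7.2
tool_pos: [0.5174, -0.1246, 0.0938]
eef_rot: [-0.067, 0.998, -0.0, 0.0]
contact_force: [-0.2, -0.2, 0.2]
opening: 0.007
finger_force: 0.0
```

carry_out([
  [[0, -0.1, 0], [0, 0, 0], 1],
  [[0, -0.2, 0], [0, 0, 0], 1],
  [[0, -0.3, 0], [0, 0, 0], 1],
  [[0, -0.4, 0], [0, 0, 0], 1],
])

```text
clock: 7.6
tool_pos: [0.5179, -0.1281, 0.0938]
eef_rot: [-0.067, 0.998, 0.0, -0.0]
contact_force: [0.1, 0.0, 0.2]
opening: 0.004
finger_force: 0.0
```

```bash
python3 -c "
from h import *
where()"
```

```text
t 7.6 case mm [-34.5 -27.3] z 93.8 f case [0.1 0. ] fz 0.2 tooly ang in case 90.0 open 0.0 q [ 0.36  0.81 -0.34  1.95  0.56  0.47  1.32]
```

carry_out([
  [[0, -0.1, 0], [0, 0, 0], 1],
  [[0, -0.2, 0], [0, 0, 0], 1],
  [[0, -0.3, 0], [0, 0, 0], 1],
  [[0, -0.3, 0], [0, 0, 0], 1],
])

```text
clock: 8.0
tool_pos: [0.5181, -0.1297, 0.0938]
eef_rot: [-0.068, 0.998, 0.001, -0.0]
contact_force: [-1.1, 4.1, 0.4]
opening: 0.006
finger_force: 2.3
```

```bash
python3 -c "
from h import *
where()"
```

```text
t 8.0 case mm [-34.5 -28.9] z 93.8 f case [-0.5  4.2] fz 0.4 tooly ang in case 90.1 open 0.01 q [ 0.36  0.81 -0.34  1.95  0.56  0.47  1.32]
```

The lever is home: contact is at −28.5, two 20 mm notches from the first contact. Now over to the home side.

carry_out([
  [[0, 0.6, 0], [0, 0, 0], 1],
  [[0, 0.8, -3], [0, 0, 0], 1],
  [[0, 0.8, -6], [0, 0, 0], 1],
  [[0, 0.6, -7], [0, 0, 0], 1],
  [[0, -3, -7], [0, 0, 0], 1],
  [[0, -6.3, -7], [0, 0, 0], 1],
  [[0, -6.3, -7], [0, 0, 0], 1],
  [[0, -6.3, -6], [0, 0, 0], 1],
])

```text
clock: 8.8
tool_pos: [0.5271, -0.1947, 0.1537]
eef_rot: [-0.066, 0.998, -0.001, 0.001]
contact_force: [0.6, -0.2, -0.5]
opening: 0.002
finger_force: 0.0
```

```bash
python3 -c "
from h import *
to(-35,-92,94)
s=snap('scene');c=cv2.resize(s['image'][170:310,150:340,::-1],None,fx=4,fy=4,interpolation=cv2.INTER_CUBIC); cv2.imwrite('pics/s2.png',c)"
```

```text
t 8.8 case mm [-34.3 -94.6] z 153.7 f case [ 0.5 -0.2] fz -0.5 tooly ang in case 89.9 open 0.0 q [ 0.53  0.75 -0.44  1.83  0.49  0.67  1.5 ]
shift cm [0.08 0.26 5.97] tilt [ 0.002 -0.001 -1.   ]
```

View pics/s2.png

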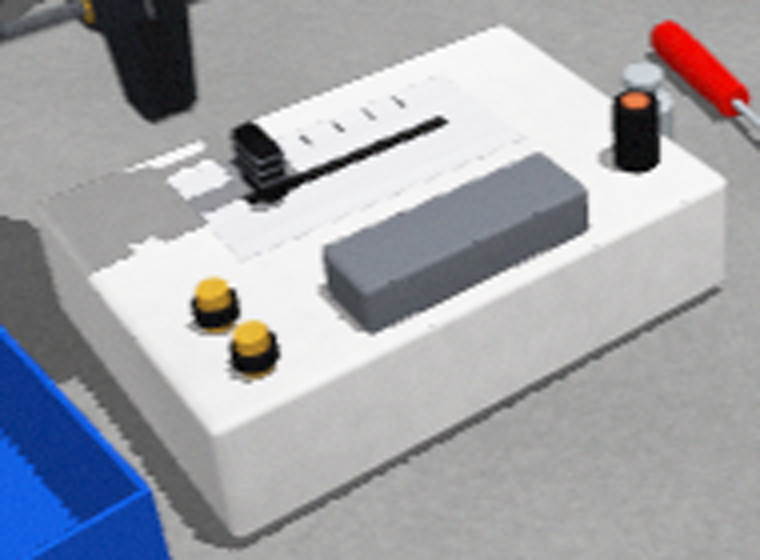

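The crop shows the lever at the home end of the slot (crop px 258,155) and the fingers clear on its home side. The cutting, weight and bin haven't moved. Descending.

carry_out([
  [[0, 0.2, 3], [0, 0, 0], 1],
  [[0, 0.2, 6], [0, 0, 0], 1],
  [[0, 0.2, 6], [0, 0, 0], 1],
  [[0, 0.4, 6], [0, 0, 0], 1],
  [[0, 0.7, 6], [0, 0, 0], 1],
  [[0, 0.9, 6], [0, 0, 0], 1],
  [[0, 1.1, 6], [0, 0, 0], 1],
  [[0, 1.3, 6], [0, 0, 0], 1],
  [[0, 1.3, 6], [0, 0, 0], 1],
])

```text
clock: 9.75
tool_pos: [0.5252, -0.1802, 0.0942]
eef_rot: [-0.068, 0.998, 0.0, 0.0]
contact_force: [-0.3, -1.0, 0.9]
opening: 0.006
finger_force: 0.0
```

```bash
python3 -c "
from h import *
where()"
```

```text
t 9.75 case mm [-34.3 -79.9] z 94.2 f case [-0.5 -1. ] fz 0.9 tooly ang in case 90.0 open 0.01 q [ 0.46  0.83 -0.37  1.89  0.56  0.52  1.42]
```

carry_out([
  [[0, 0.1, 0], [0, 0, 0], 1],
  [[0, 0.2, 0], [0, 0, 0], 1],
  [[0, 0.3, 0], [0, 0, 0], 1],
  [[0, 0.3, 0], [0, 0, 0], 1],
])

```text
clock: 10.15
tool_pos: [0.5246, -0.1774, 0.0937]
eef_rot: [-0.068, 0.998, 0.0, -0.0]
contact_force: [-1.1, -0.7, -0.6]
opening: 0.005
finger_force: 0.0
```

carry_out([
  [[0, 0.1, 0], [0, 0, 0], 1],
  [[0, 0.2, 0], [0, 0, 0], 1],
  [[0, 0.2, 0], [0, 0, 0], 1],
])

```text
clock: 10.45
tool_pos: [0.5243, -0.1753, 0.0938]
eef_rot: [-0.068, 0.998, 0.0, -0.0]
contact_force: [0.0, -0.2, 0.1]
opening: 0.001
finger_force: 0.0
```

```bash
python3 -c "
from h import *
where()"
```

```text
t 10.45 case mm [-34.5 -74.9] z 93.8 f case [-0.  -0.2] fz 0.1 tooly ang in case 90.0 open 0.0 q [ 0.45  0.83 -0.36  1.89  0.56  0.52  1.41]
```

carry_out([
  [[0, 0.1, 0], [0, 0, 0], 1],
  [[0, 0.2, 0], [0, 0, 0], 1],
  [[0, 0.3, 0], [0, 0, 0], 1],
  [[0, 0.3, 0], [0, 0, 0], 1],
])

```text
clock: 10.85
tool_pos: [0.524, -0.1735, 0.0938]
eef_rot: [-0.067, 0.998, -0.001, 0.0]
contact_force: [0.4, -3.1, -0.4]
opening: 0.005
finger_force: 1.4
```

carry_out([
  [[0, 0.1, 0], [0, 0, 0], 1],
  [[0, 0.2, 0], [0, 0, 0], 1],
  [[0, 0.2, 0], [0, 0, 0], 1],
])

```text
clock: 11.15
tool_pos: [0.5239, -0.1729, 0.0939]
eef_rot: [-0.066, 0.998, -0.001, 0.0]
contact_force: [1.1, -6.1, -1.3]
opening: 0.005
finger_force: 3.2
```

```bash
python3 -c "
from h import *
where()"
```

```text
t 11.15 case mm [-34.6 -72.5] z 93.9 f case [ 0.3 -6.2] fz -1.3 tooly ang in case 89.9 open 0.01 q [ 0.44  0.83 -0.36  1.9   0.56  0.51  1.4 ]
```

carry_out([
  [[0, 0.1, 0], [0, 0, 0], 1],
  [[0, 0.2, 0], [0, 0, 0], 1],
  [[0, 0.3, 0], [0, 0, 0], 1],
  [[0, 0.4, 0], [0, 0, 0], 1],
  [[0, 0.5, 0], [0, 0, 0], 1],
  [[0, 0.6, 0], [0, 0, 0], 1],
])

```text
clock: 11.75
tool_pos: [0.523, -0.1656, 0.0938]
eef_rot: [-0.067, 0.998, -0.001, 0.0]
contact_force: [1.9, -2.3, -1.3]
opening: 0.003
finger_force: 1.6
```

carry_out([
  [[0, 0.1, 0], [0, 0, 0], 1],
  [[0, 0.2, 0], [0, 0, 0], 1],
  [[0, 0.3, 0], [0, 0, 0], 1],
  [[0, 0.4, 0], [0, 0, 0], 1],
  [[0, 0.4, 0], [0, 0, 0], 1],
])

```text
clock: 12.25
tool_pos: [0.5222, -0.1598, 0.0938]
eef_rot: [-0.068, 0.998, 0.0, -0.0]
contact_force: [0.3, -0.1, 0.1]
opening: 0.005
finger_force: 0.0
```

```bash
python3 -c "
from h import *
where()"
```

```text
t 12.25 case mm [-34.5 -59.3] z 93.8 f case [ 0.3 -0.2] fz 0.1 tooly ang in case 90.1 open 0.0 q [ 0.42  0.83 -0.36  1.91  0.56  0.5   1.38]
```

Click 1: the force fell to zero and the lever snapped ahead. Next I'll find the lever in click 1 (contact expected at about −53.5) and go on to click 2.

carry_out([
  [[0, 0.2, 0], [0, 0, 0], 1],
  [[0, 0.4, 0], [0, 0, 0], 1],
  [[0, 0.5, 0], [0, 0, 0], 1],
  [[0, 0.6, 0], [0, 0, 0], 1],
  [[0, 0.7, 0], [0, 0, 0], 1],
  [[0, 0.8, 0], [0, 0, 0], 1],
  [[0, 0.8, 0], [0, 0, 0], 1],
])

```text
clock: 12.95
tool_pos: [0.5213, -0.1537, 0.0938]
eef_rot: [-0.067, 0.998, -0.001, 0.0]
contact_force: [0.9, -2.7, -0.6]
opening: 0.005
finger_force: 1.4
```

```bash
python3 -c "
from h import *
where()"
```

```text
t 12.95 case mm [-34.5 -53.2] z 93.8 f case [ 0.5 -2.8] fz -0.6 tooly ang in case 90.0 open 0.0 q [ 0.41  0.82 -0.35  1.92  0.56  0.49  1.37]
```

carry_out([
  [[0, 0.1, 0], [0, 0, 0], 1],
  [[0, 0.2, 0], [0, 0, 0], 1],
  [[0, 0.3, 0], [0, 0, 0], 1],
  [[0, 0.4, 0], [0, 0, 0], 1],
  [[0, 0.5, 0], [0, 0, 0], 1],
  [[0, 0.6, 0], [0, 0, 0], 1],
  [[0, 0.7, 0], [0, 0, 0], 1],
  [[0, 0.8, 0], [0, 0, 0], 1],
  [[0, 0.9, 0], [0, 0, 0], 1],
  [[0, 1.0, 0], [0, 0, 0], 1],
  [[0, 1.1, 0], [0, 0, 0], 1],
  [[0, 1.1, 0], [0, 0, 0], 1],
])

```text
clock: 14.15
tool_pos: [0.5196, -0.1406, 0.0937]
eef_rot: [-0.068, 0.998, 0.001, -0.0]
contact_force: [-0.1, 0.5, -0.0]
opening: 0.004
finger_force: 0.0
```

```bash
python3 -c "
from h import *
where()"
```

```text
t 14.15 case mm [-34.5 -39.9] z 93.7 f case [-0.1  0.5] fz -0.0 tooly ang in case 90.1 open 0.0 q [ 0.39  0.82 -0.35  1.94  0.56  0.48  1.34]
```

Click 2. Now I'll find the lever again; contact expected at about −33.5.

carry_out([
  [[0, 0.2, 0], [0, 0, 0], 1],
  [[0, 0.4, 0], [0, 0, 0], 1],
  [[0, 0.5, 0], [0, 0, 0], 1],
  [[0, 0.6, 0], [0, 0, 0], 1],
  [[0, 0.7, 0], [0, 0, 0], 1],
  [[0, 0.8, 0], [0, 0, 0], 1],
  [[0, 0.8, 0], [0, 0, 0], 1],
])

```text
clock: 14.85
tool_pos: [0.5187, -0.1342, 0.0938]
eef_rot: [-0.067, 0.998, -0.0, 0.0]
contact_force: [-0.1, -0.6, 0.1]
opening: 0.004
finger_force: 0.3
```

```bash
python3 -c "
from h import *
where()"
```

```text
t 14.85 case mm [-34.5 -33.5] z 93.8 f case [-0.2 -0.6] fz 0.1 tooly ang in case 90.0 open 0.0 q [ 0.37  0.82 -0.34  1.95  0.56  0.47  1.33]
```

The lever is in click 2, right on contact. One final gentle push over the third crest (about −23.5).

carry_out([
  [[0, 0.1, 0], [0, 0, 0], 1],
  [[0, 0.2, 0], [0, 0, 0], 1],
  [[0, 0.3, 0], [0, 0, 0], 1],
  [[0, 0.4, 0], [0, 0, 0], 1],
  [[0, 0.5, 0], [0, 0, 0], 1],
  [[0, 0.6, 0], [0, 0, 0], 1],
  [[0, 0.7, 0], [0, 0, 0], 1],
  [[0, 0.8, 0], [0, 0, 0], 1],
  [[0, 0.9, 0], [0, 0, 0], 1],
  [[0, 1.0, 0], [0, 0, 0], 1],
  [[0, 1.1, 0], [0, 0, 0], 1],
  [[0, 1.1, 0], [0, 0, 0], 1],
])

```text
clock: 16.05
tool_pos: [0.5171, -0.1215, 0.0937]
eef_rot: [-0.068, 0.998, 0.001, -0.0]
contact_force: [0.1, -0.4, -0.4]
opening: 0.005
finger_force: 0.0
```

```bash
python3 -c "
from h import *
where()"
```

```text
t 16.05 case mm [-34.5 -20.6] z 93.7 f case [ 0.1 -0.4] fz -0.4 tooly ang in case 90.1 open 0.0 q [ 0.35  0.81 -0.33  1.96  0.56  0.46  1.31]
```

Past the crest with no contact, so the lever has snapped into click 3. I'll back off, lift, and look.

carry_out([
  [[0, -0.8, 0], [0, 0, 0], 1],
  [[0, -1.6, 0], [0, 0, 0], 1],
  [[0, -2, -3], [0, 0, 0], 1],
  [[0, -2, -7], [0, 0, 0], 1],
  [[0, -2.5, -8], [0, 0, 0], 1],
  [[0, -4, -8], [0, 0, 0], 1],
  [[0, -5, -8], [0, 0, 0], 1],
  [[0, -5, -8], [0, 0, 0], 1],
  [[0, -5, -8], [0, 0, 0], 1],
])

```text
clock: 16.95
tool_pos: [0.523, -0.1729, 0.1723]
eef_rot: [-0.067, 0.998, 0.001, -0.001]
contact_force: [-0.3, -0.0, 0.3]
opening: -0.001
finger_force: 0.0
```

```bash
python3 -c "
from h import *
where()
s=snap('scene');a=cv2.resize(s['image'][175:285,155:335,::-1],None,fx=3,fy=3,interpolation=cv2.INTER_CUBIC)
s=snap('wrist');b=s['image'][90:330,80:620,::-1]
cv2.imwrite('pics/end.png',np.vstack([a,b]))"
```

```text
t 16.95 case mm [-35.5 -72.4] z 172.3 f case [-0.3 -0. ] fz 0.3 tooly ang in case 90.0 open -0.0 q [ 0.51  0.71 -0.45  1.85  0.47  0.69  1.49]
```

View pics/end.png

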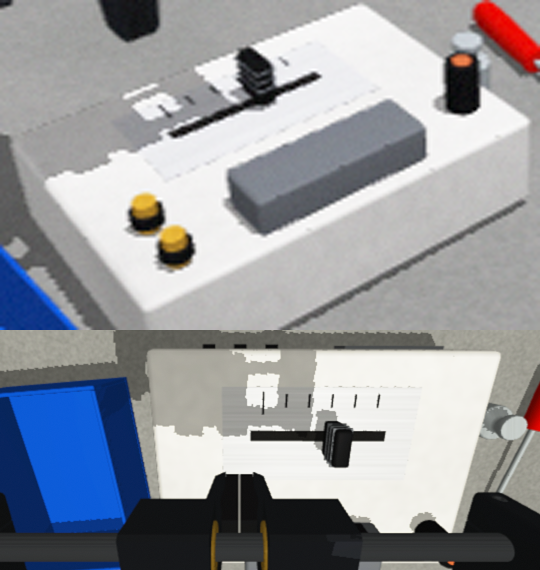

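The wrist crop shows the lever base at about u=331, in line with the fourth tick (u=332). The ticks are home 263, then 286, 309 and 332, so this is click 3. The fingers are clear and the loose things are undisturbed.

```bash
python3 -c "
from h import *
print(r.finish_job())"
```

```text
the job is handed in; nothing more can be done
None
```

I pushed the lever home, then out three clicks; it rests in the third click, the arm is clear, the loose things look undisturbed, and the job was handed in at about 17 s (no verdict returned).

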